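Release the eccentric and close the tacking fixture

TASK

In the tacking fixture, first turn the eccentric cam to its low point by pushing its lever round with a fingertip, until the lever points straight forward along the slide's travel towards the fence; leave the slide back where it is until then. Then push the follower slide forward until it is fully home and has pushed the square tube flat against the fence, with the cam still at its low point. Push with the fingertips and pick nothing up, move the tube only with the slide, and leave the tools and parts lying about where they are.

Things in the scene. Friction and masses are not known exactly. Their poses are not given: they have to be found in the camera images.
- fixture: Steel fixture fixed on the table; its place and yaw vary. Origin at table level, reference for offsets in mm: +x is forward (slide travel, towards the fence), +y left. Base plate x -130..150, y -100..100, top z 12. Fence bar across the front: inner face x = 116, y -112..22, top z 62. A strap at x = 0 (y -72..-18, top z 37) holds the slide down.
- cam (a joint): Angle of the eccentric cam, rad: 0 is the low point, lever pointing straight forward (fixture +x); grows counter-clockwise from above (1.57: lever points left, 3.14 would be the high point, towards the follower). Starts at 1.3 to 2.5. Stops at -1.0 and 2.9: no stop or click at 0. Steady friction 0.15 N m (2 N at the lever), no spring, stays where left. Turned away from 0 its disc blocks the slide.
- cam_axis (a point): Point on the cam's upright pivot (fixture x -20, y 35), 46 mm above the table. Cam disc: 72 mm in diameter, z 14..30, its centre 16 mm from the pivot on the lever's side, so its edge reaches 52 mm from the pivot towards the lever and 20 mm opposite. Hub 24 mm in diameter, top z 60.
- lever_end (a point): Point on the lever's centreline 100 mm from the pivot, 46 mm above the table, in a black 20 mm ball. The lever is a straight flat bar on edge, 10 mm wide, z 34..58, running from the hub to the ball; its flat sides can be pushed anywhere between. Under its sweep on the left side nothing stands higher than z 30.
- slide (a joint): Travel of the follower slide along fixture +x, m: 0 fully back, starts at 0 to 0.004; fully home, tube squeezed against the fence, it reads 0.036. 3 N steady friction, no spring, stays where left. Its follower bar (at travel 0: x -93..-78, y -30..55, z 14..30 mm) meets the cam disc before home unless the cam is within about 0.5 rad of 0.
- push_face (a point): On the rear face of the slide's push lug (faces fixture -x), mid-width, 60 mm above the table; at travel 0 it is at fixture x -105, y -45. The lug is an upright plate 54 mm wide, 12 thick, z 14..75. Behind it is only the base plate (top z 12). The slide's jaw at its front end is 70 mm wide, face at fixture x 40 at travel 0, top z 46.
- tube_center (a point): Centre of the loose square tube, the workpiece: 40 x 40 mm section, 120 mm long, lying on the base plate (centre 32 mm above the table) between jaw and fence, its length across the fixture (its own y, nearly along fixture y); 0.4 kg. Home, its centre is at fixture x = 96.
- bolt: Loose bolt standing on its head on the plate's front left corner, 24 mm wide, 45 tall; origin under its head. Leave it alone.
- slug: Loose round steel bar end standing on the table right of the plate's rear, 32 mm in diameter, 45 tall; origin under its centre. Leave it alone.
- tape: Loose roll of tape lying flat on the table left of the fixture, 90 mm in diameter, 24 high; origin under its centre. Leave it alone.
- hammer: Loose hammer on the table's left; leave it alone.
- spray_can: Loose upright can, 60 mm in diameter, 170 tall, on the table's left; origin under its centre. Leave it alone.
- wrench: Loose wrench on the table's right; leave it alone.
- square: Loose steel try square, 100 mm, lying on the table's right; leave it alone.
- tube: The same square tube; origin at the centre of its underside.
Mind the look-alikes: they are no part of the job. What is shaped like the tube but green or turquoise is not meant.

How it is judged (in metres and radians):
On the way, in this order (a step that is already met when the one before it is completed fails the run):
1. the cam is at its low point (lever forward within 0.25 rad) while the slide is still back (travel under 15 mm) (value of joint cam between -0.25 and 0.25 rad and value of joint slide below 0.015 m), for 0.2 s.
2. the slide is home and the tube is flat against the fence (value of joint cam between -0.3 and 0.3 rad and value of joint slide above 0.034 m and x of tube_center in the frame of fixture above 0.0935 m and angle between the y axis of tube_center and the y axis of fixture, either way round below 0.06 rad and height (world z) of tube_center between 0.028 and 0.036 m), for 0.2 s.
At the end, for the whole second after the job is handed in: The cam is within 0.3 rad of its low point, the slide has travelled at least 34 mm (36 is fully home), and the tube lies on the plate at rest within 2.5 mm of the fence and square to it within 0.06 rad (all of step 2 and linear speed of tube below 0.01 m/s); the robot touches nothing.
It fails at once if the tube is lifted or tipped (height (world z) of tube_center above 0.042 m or angle between tube_center's own z axis and vertical above 0.25 rad).
It fails at once if the fingers push the tube directly (contact force between the fingers and tube above 2 N).
It fails at once if a bystander (bolt, slug, tape roll, hammer, spray can, wrench, square) is disturbed: moved over 15 mm (distance of any of bolt, slug, tape, hammer, wrench, square, spray_can from where it was at the start of the episode above 0.015 m).
It also fails if it takes over 56 s, if anything falls off the work surface, if the arm or the gripper's body presses on something with over 40 N, if the wrist force passes 120 N, or if a joint passes its speed limit or range.

ROBOT

A 6-joint arm with a two-finger parallel gripper is mounted at the origin on the work surface. World frame = base frame: x ahead of the robot, y to its left, z up, the work surface at z = 0. Lengths are in m, angles in degrees, forces in N, time in s.
With the tool pointing down it reaches from about 0.3 to 0.85 m from the base axis. Payload 5.4 kg.
Tool frame: the origin (TCP) lies where the fingers leave the gripper's body, on its centre line; the fingertips stand 73 mm ahead of it and the grasp point (between the pads) lies 54 mm ahead of it (env.tcp_to_tips is the distance from the TCP to the fingertips, in m); z points along the fingers, y is the direction in which the jaws open and shut (so a half turn about z gives the same grasp; the last joint's range is limited). The gripper opens to 85 mm and grips with 20 to 120 N. Pads are 22 mm wide; open, the fingers measure 114 mm over their backs; the gripper's body (76 mm by 85 mm) begins 54 mm behind the grasp point. The pads swing forward as they close: fully open they stand 13 mm farther back than shut.
Start: joints at [64.853, 9.076, 91.501, -0, 79.423, -12.038], TCP at [0.13, 0.56, 0.304] pointing down, gripper open.
Joint ranges: [-166.64, 166.64], [-54.1, 131.32], [10.49, 154.53], [-73.88, 253.88], [9.74, 151.15], [-171.62, 171.62]. Speed limits (degrees/s): [147.25, 147.25, 180, 180, 180, 180].

INTERFACE

Orientations are given as [roll, pitch, yaw] about the fixed x, y, z axes, in that order (R = Rz(yaw) Ry(pitch) Rx(roll)).
In Python, from workcell import env, vision gives the robot as it stands.
- The arm moves only by the shell command python3 -m crank 'ROWS' [OPENING] [FORCE]. ROWS is JSON, a list of rows, each an object of numbers: "x", "y", "z": the shift along the world's x, y, z as a fraction of full scale; "rx", "ry", "rz": the turn, a rotation vector about the world's x, y, z as a fraction of full scale. A call has 1 to 10 rows; each row is the pose to reach, as a shift and turn from the pose commanded when the call began; what a row does not reach only later rows make up. Full scale, the value 1, is 0.2 m for a shift and 90 degrees for a turn. A row lasts 1/12 s, in which the tool goes at most 41.7 mm and 7.16 degrees, less where a joint would pass 70% of its speed; a pose out of reach is approached as far as the arm can. A call with a number of a shift or a turn outside -1 to 1 is refused whole. A call with a gripper value outside its range is refused whole. OPENING is the finger opening in mm, from 0 to 85.4, set as the call begins (- or left out, the last holds). The fingers move at their own pace and stop on an object; FORCE is the grip in N (left out, the last holds). Time passes only in rows, so rows that repeat a pose let the fingers close. It gives the time, the measured TCP pose, the force and the opening at its end, in the units of the state.
- env.state(): the state, without advancing time (a new reading comes with each control period).
- vision.read_camera(name): name is "scene" or "top" or "wrist"; returns a dict with "img" (420x560x3 uint8, red, green, blue), "vertical_fov" (degrees; the focal length in pixels is half the picture's height over the tangent of half this angle, whatever the lens; pixels are square), "cx", "cy" (the principal point, pixels), "extrinsics" (4x4, takes a point from world to camera coordinates). Camera axes: x right, y down, z forward; pixel columns grow to the right and rows downward; lengths in m; the calibration is good to about 2 mm. A picture is of the moment at which its call begins. There is no depth.
- env.finish_job(): hands the job in, once; it reports no verdict.
The state is a dict: "time": time; "qpos": joint angles; "joint_velocities": joint speeds; "tau": joint torques, N m; "tcp_pos": TCP position; "eef_rot": TCP orientation; "contact_force": force on the tool from outside, world axes, zero at the start; "torque": the same for the moment, N m; "gripper_width": finger opening in m.
Only numpy, scipy, OpenCV 4.12 (cv2) and the standard library are available. Lean on these libraries where they do the work, as an engineer would, in place of code of your own. Each camera call takes 0.05 s, during which the arm holds its last target.

## Working session

There is one attempt and no reset: what is moved stays moved. The work goes in short steps, Python scripts to look and compute and a shell command to move; the robot and the scene stay as the last step left them, time stands still between calls to the robot, and variables do not carry over. Pictures are saved under pics/ and viewed, and the job is handed in when it is done.

```bash
ls; mkdir -p pics
cat > h.py <<'E'
from workcell import env, vision
import numpy as np, cv2
def cam(name,save=None):
    c=vision.read_camera(name)
    if save: cv2.imwrite('pics/'+save,cv2.cvtColor(c['img'],cv2.COLOR_RGB2BGR))
    return c
def f(c): return c['img'].shape[0]/2/np.tan(np.radians(c['vertical_fov'])/2)
def ray(c,u,v,z):
    E=np.array(c['extrinsics']);R=E[:3,:3];o=-R.T@E[:3,3]
    d=R.T@np.array([(u-c['cx'])/f(c),(v-c['cy'])/f(c),1]);return o+d*(z-o[2])/d[2]
def proj(c,p):
    E=np.array(c['extrinsics']);q=E[:3,:3]@np.array(p)+E[:3,3];return f(c)*q[0]/q[2]+c['cx'],f(c)*q[1]/q[2]+c['cy']
E
python3 - <<'E'
from h import *
s=env.state();print(s['time'],s['tcp_pos'],s['eef_rot'],s['contact_force'])
for n in['scene','top','wrist']:
    c=cam(n,n+'0.png');E=np.array(c['extrinsics']);print(n,-E[:3,:3].T@E[:3,3],E[2,:3],c['cx'],c['cy'],f(c))
E
```

```text
pics
0.0 [0.13022619 0.55956671 0.30289433] [-1.79892315e+02 -2.16285729e-02  1.66891682e+02] [-0.25587727 -0.26396501 -0.83410154]
scene [1.29896956 0.70526112 0.91359568] [-0.5807314  -0.51615358 -0.62955264] 284.17983755402526 213.00801276323529 465.0238103786617
top [0.2608705  0.01852426 1.35127688] [ 0.20445887  0.01801686 -0.97870934] 282.66969006551324 214.89941887131968 402.37337820616955
wrist [0.05151332 0.57701179 0.37325243] [ 0.30665006 -0.07328378 -0.94899696] 279.85256149928153 204.91917938478662 359.2442974664391
```

View pics/top0.png

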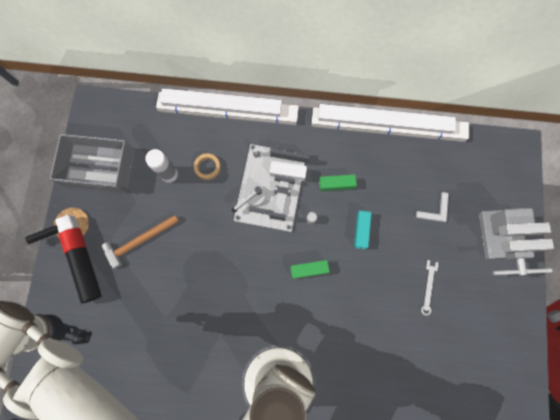

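View pics/scene0.png

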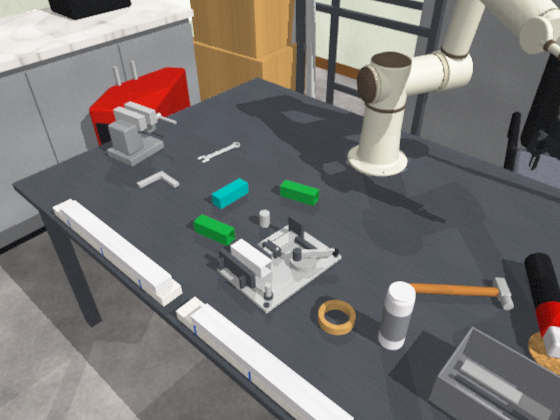

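Run:
```python
import cv2
a=cv2.imread('pics/top0.png')[130:245,215:335];cv2.imwrite('pics/t0z.png',cv2.resize(a,None,fx=5,fy=5,interpolation=2))
a=cv2.imread('pics/scene0.png')[195:315,205:355];cv2.imwrite('pics/s0z.png',cv2.resize(a,None,fx=5,fy=5,interpolation=2))
```

```text
(no output)
```

View pics/t0z.png

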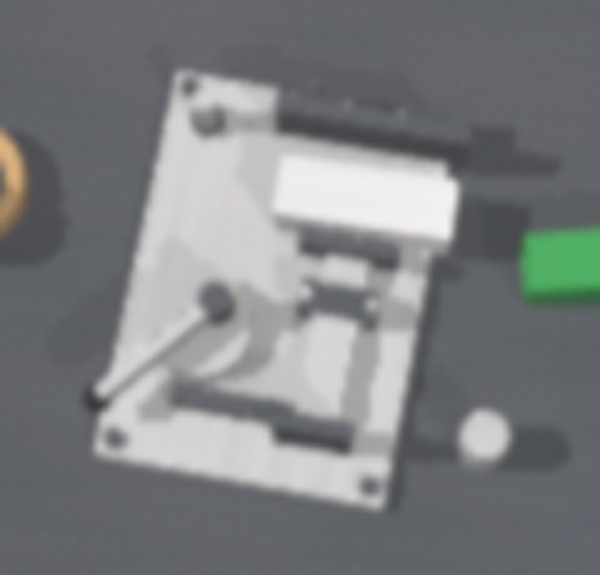

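View pics/s0z.png

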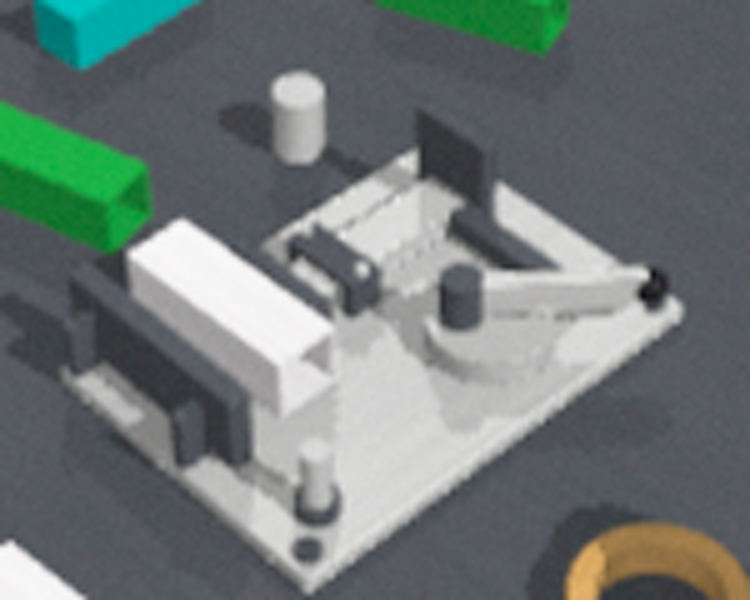

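View pics/wrist0.png

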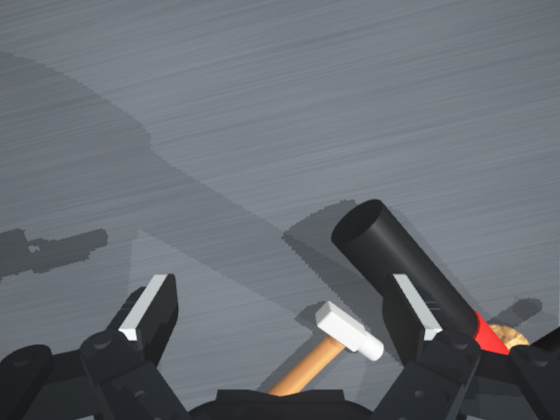

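Run:
```python
from h import *
t=cam('top');s=cam('scene')
T=lambda u,v,z: ray(t,215+(u+.5)/5-.5,130+(v+.5)/5-.5,z)
S=lambda u,v,z: ray(s,205+(u+.5)/5-.5,195+(v+.5)/5-.5,z)
FL,RL,RR=T(178,72,.012),T(97,452,.012),T(383,508,.012)
print('top',FL,RL,RR,np.linalg.norm(FL-RL),np.linalg.norm(RL-RR))
sFL,sRL=S(310,592,.0),S(683,318,.012)
print('scene FL(z0),RL',sFL,sRL)
d=(FL-RL);yaw1=np.degrees(np.arctan2(d[1],d[0]));e=RL-RR;yaw2=np.degrees(np.arctan2(-e[0],e[1]));d=sFL-sRL;print(yaw1,yaw2,np.degrees(np.arctan2(d[1],d[0])))
# fit with known pts
P=np.array([[150,100],[-130,100],[-130,-100]])/1000;Q=np.array([FL,RL,RR])[:,:2]
pc,qc=P.mean(0),Q.mean(0);H=(P-pc).T@(Q-qc);yaw=np.arctan2(H[0,1]-H[1,0],H[0,0]+H[1,1])
R=np.array([[np.cos(yaw),-np.sin(yaw)],[np.sin(yaw),np.cos(yaw)]]);o=qc-R@pc;print('fix',o,np.degrees(yaw),(R@P.T).T+o-Q)
np.savez('fix.npz',o=o,R=R,yaw=yaw)
fx=lambda p:np.round(1000*R.T@(np.array(p)[:2]-o),1)
print('ball top',fx(T(95,400,.046)),'scene',fx(S(653,288,.046)))
print('hub top',fx(T(217,297,.06)),'scene',fx(S(461,273,.06)))
print('sFL',fx(sFL),fx(sRL))
print('lug rear face top? scene top corners',fx(S(418,107,.075)),fx(S(490,152,.075)))
print('tube top corners',[fx(T(*p,.052)) for p in[(283,153),(458,180),(444,244),(271,210)]])
print('bolt',fx(T(212,118,.03)),'slug',fx(T(486,432,.045)), 'tape',fx(T(-39,182,.024)))
```

```text
top [0.78312902 0.1835734  0.012     ] [0.50594326 0.20547811 0.012     ] [0.48777318 0.00877138 0.012     ] 0.27804992678503837 0.19754414881635432
scene FL(z0),RL [0.77811581 0.18348419 0.        ] [0.51133261 0.21449762 0.012     ]
-4.518430445984318 -5.277515758787683 -6.630847149441618
fix [0.62600099 0.09629548] -4.846775190318033 [[ 0.00078474 -0.00030921]
 [-0.00102828  0.00144366]
 [ 0.00024353 -0.00113445]]
ball top [-100.5  102.1] scene [-101.9  102.9]
hub top [-19.5  35.1] scene [-25.1  33.7]
sFL [144.2  99.7] [-124.2  108.1]
lug rear face top? scene top corners [-92.5 -69.1] [-94.1 -13.2]
tube top corners [array([90.3, 12.1]), array([  93.7, -108. ]), array([  47.5, -106.6]), array([49.1, 12.3])]
bolt [113.7  67.4] slug [ -72.9 -156.9] tape [ 37.4 229.3]
```

```bash
python3 - <<'E'
from h import *
d=np.load('fix.npz');o,R=d['o'],d['R']
print(env.tcp_to_tips)
W=lambda x,y:np.round(o+R@np.array([x,y])/1000,4)
print('can',ray(vision.read_camera('top'),157,158,.17))
print('pre',W(-102,54))
r=68
for a in range(140,-1,-10):
    t=np.radians(a);n=np.array([-np.sin(t),np.cos(t)])
    off=5+11*abs(n[0])+14.5*abs(n[1])
    c=np.array([-20,35])+r*np.array([np.cos(t),np.sin(t)])+off*n
    print(a,c.round(),W(*c))
E
python3 -m crank '[{"x":0.2,"y":-0.2},{"x":0.4,"y":-0.4},{"x":0.6,"y":-0.6},{"x":0.8,"y":-0.8},{"x":1,"y":-1},{"x":1,"y":-1,"rz":0.09},{"x":1,"y":-1,"rz":0.09}]' 0 40
```

```text
0.0726
can [0.64591728 0.44476479 0.17      ]
pre [0.5289 0.1587]
140 [-87.  61.] [0.5445 0.1644]
130 [-81.  72.] [0.5513 0.1754]
120 [-73.  83.] [0.5604 0.1852]
110 [-62.  92.] [0.5717 0.1932]
100 [-50.  99.] [0.5846 0.1989]
90 [-36. 103.] [0.5988 0.202 ]
80 [-26. 105.] [0.6087 0.2033]
70 [-16. 106.] [0.6192 0.2031]
60 [ -5. 105.] [0.63   0.2011]
50 [  6. 102.] [0.6409 0.1971]
40 [17. 96.] [0.6513 0.191 ]
30 [27. 89.] [0.6608 0.1826]
20 [36. 79.] [0.6688 0.1722]
10 [43. 68.] [0.6749 0.1601]
0 [48. 54.] [0.6784 0.1465]invalid input
```

```bash
python3 -m crank '[{"x":0.2,"y":-0.2,"z":0,"rx":0,"ry":0,"rz":0},{"x":0.4,"y":-0.4,"z":0,"rx":0,"ry":0,"rz":0},{"x":0.6,"y":-0.6,"z":0,"rx":0,"ry":0,"rz":0},{"x":0.8,"y":-0.8,"z":0,"rx":0,"ry":0,"rz":0},{"x":1,"y":-1,"z":0,"rx":0,"ry":0,"rz":0},{"x":1,"y":-1,"z":0,"rx":0,"ry":0,"rz":0.08},{"x":1,"y":-1,"z":0,"rx":0,"ry":0,"rz":0.09},{"x":1,"y":-1,"z":0,"rx":0,"ry":0,"rz":0.09}]' 0 40
```

```text
time: 0.97
tcp_pos: [0.3344, 0.3561, 0.3041]
eef_rot: [-179.9, 0.1, 174.7]
contact_force: [-0.5, -0.9, 0.4]
gripper_width: 0.0001
```

```bash
python3 -m crank '[{"x":0.15,"y":-0.15,"z":0,"rx":0,"ry":0,"rz":0},{"x":0.3,"y":-0.3,"z":0,"rx":0,"ry":0,"rz":0},{"x":0.45,"y":-0.45,"z":0,"rx":0,"ry":0,"rz":0},{"x":0.6,"y":-0.6,"z":0,"rx":0,"ry":0,"rz":0},{"x":0.75,"y":-0.75,"z":0,"rx":0,"ry":0,"rz":0},{"x":0.9,"y":-0.9,"z":0,"rx":0,"ry":0,"rz":0},{"x":0.98,"y":-1,"z":0,"rx":0,"ry":0,"rz":0},{"x":0.98,"y":-1,"z":0,"rx":0,"ry":0,"rz":0},{"x":0.98,"y":-1,"z":0,"rx":0,"ry":0,"rz":0}]'
python3 - <<'E'
from h import *
c=cam('wrist','w1.png');s=env.state();print(s['tcp_pos'],s['eef_rot'])
E
```

```text
time: 1.72
tcp_pos: [0.5269, 0.1592, 0.3036]
eef_rot: [180.0, -0.0, 174.8]
contact_force: [0.4, -0.1, 0.2]
gripper_width: -0.0002
[0.52619686 0.16024039 0.30359116] [ 1.79975968e+02 -6.22929692e-02  1.74934292e+02]
```

View pics/w1.png

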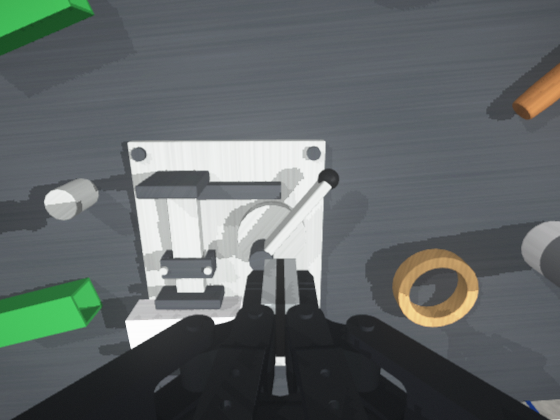

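Run:
```python
from h import *
d=np.load('fix.npz');o,R=d['o'],d['R']
w=cam('wrist')
fx=lambda p:np.round(1000*R.T@(np.array(p)[:2]-o),1)
for n,u,v,z in[('RL',325,141,.012),('RR',128,142,.012),('ball',329,179,.046),('lugtop rear L',209,171,.075),('lugtop rear R',148,173,.075),('bar rear L',281,182,.03)]:
    p=ray(w,u,v,z);print(n,p.round(4),fx(p))
print(proj(w,[.526,.16,.231]))
```

```text
RL [0.502  0.2068 0.012 ] [-132.9   99.6]
RR [0.4854 0.01   0.012 ] [-132.8  -97.9]
ball [0.5325 0.205  0.046 ] [-102.3  100.4]
lugtop rear L [0.5088 0.1003 0.075 ] [-117.1   -5.9]
lugtop rear R [0.5059 0.0483 0.075 ] [-115.6  -58. ]
bar rear L [0.5356 0.1595 0.03  ] [-95.4  55.4]
(np.float64(281.8057588256025), np.float64(275.1758945568099))
```

```bash
python3 -m crank '[{"x":0,"y":0,"z":-0.15,"rx":0,"ry":0,"rz":0},{"x":0,"y":0,"z":-0.3,"rx":0,"ry":0,"rz":0},{"x":0,"y":0,"z":-0.45,"rx":0,"ry":0,"rz":0},{"x":0,"y":0,"z":-0.6,"rx":0,"ry":0,"rz":0},{"x":0,"y":0,"z":-0.75,"rx":0,"ry":0,"rz":0},{"x":0,"y":0,"z":-0.85,"rx":0,"ry":0,"rz":0},{"x":0,"y":0,"z":-0.95,"rx":0,"ry":0,"rz":0},{"x":0,"y":0,"z":-0.95,"rx":0,"ry":0,"rz":0},{"x":0,"y":0,"z":-0.95,"rx":0,"ry":0,"rz":0}]'
python3 - <<'E'
from h import *
c=cam('wrist','w2.png');cam('scene','s2.png')
a=cv2.imread('pics/s2.png')[175:315,205:380];cv2.imwrite('pics/s2z.png',cv2.resize(a,None,fx=4,fy=4,interpolation=2))
E
```

```text
time: 2.57
tcp_pos: [0.525, 0.1612, 0.1134]
eef_rot: [-180.0, -0.1, 175.1]
contact_force: [0.9, -0.6, 0.2]
gripper_width: 0.0
```

View pics/w2.png

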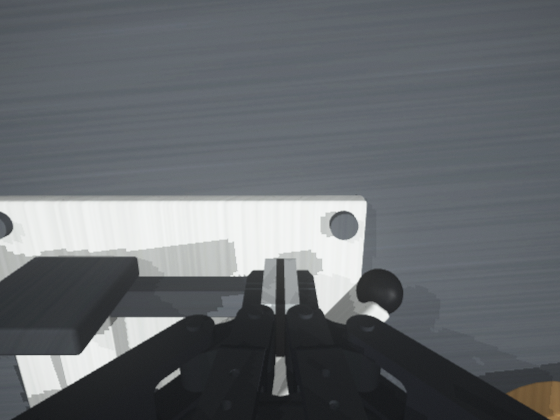

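View pics/s2z.png

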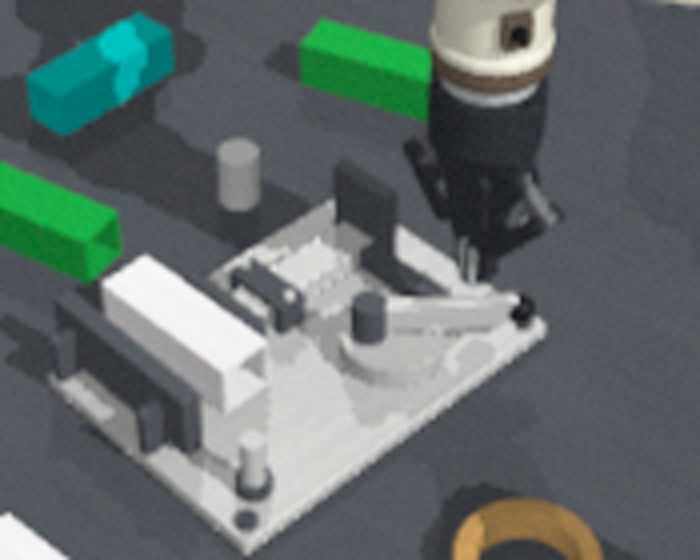

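```bash
python3 -m crank '[{"x":0.05,"y":0.01,"z":0,"rx":0,"ry":0,"rz":0},{"x":0.09,"y":0.02,"z":0,"rx":0,"ry":0,"rz":0},{"x":0.11,"y":0.05,"z":0,"rx":0,"ry":0,"rz":0},{"x":0.13,"y":0.08,"z":0,"rx":0,"ry":0,"rz":0},{"x":0.15,"y":0.1,"z":0,"rx":0,"ry":0,"rz":0},{"x":0.17,"y":0.125,"z":0,"rx":0,"ry":0,"rz":0},{"x":0.2,"y":0.145,"z":0,"rx":0,"ry":0,"rz":0},{"x":0.23,"y":0.165,"z":0,"rx":0,"ry":0,"rz":0},{"x":0.26,"y":0.18,"z":0,"rx":0,"ry":0,"rz":0},{"x":0.29,"y":0.195,"z":0,"rx":0,"ry":0,"rz":0}]'
python3 - <<'E'
from h import *
print(env.state()['tcp_pos'])
cam('scene','s3.png')
a=cv2.imread('pics/s3.png')[175:315,205:380];cv2.imwrite('pics/s3z.png',cv2.resize(a,None,fx=4,fy=4,interpolation=2))
E
```

```text
time: 3.5
tcp_pos: [0.5844, 0.1994, 0.1133]
eef_rot: [-180.0, -0.1, 175.0]
contact_force: [-2.8, -3.0, -0.6]
gripper_width: -0.0002
[0.58444392 0.19938913 0.11330954]
```

View pics/s3z.png

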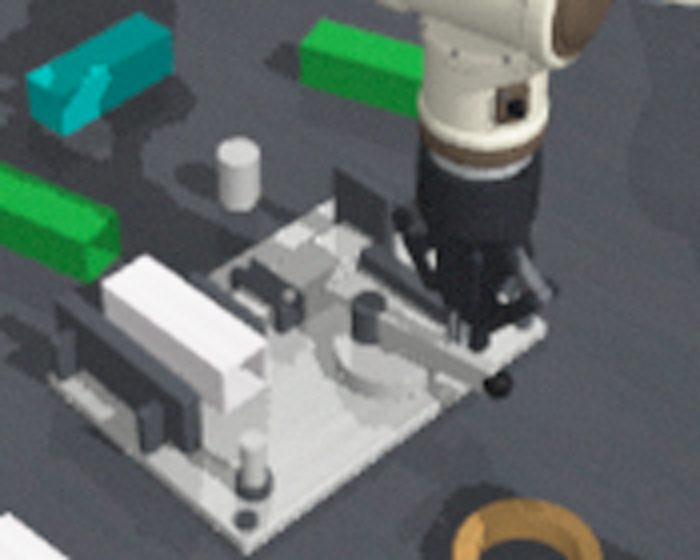

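```bash
python3 -m crank '[{"x":0.04,"y":0.008,"z":0,"rx":0,"ry":0,"rz":0},{"x":0.074,"y":0.015,"z":0,"rx":0,"ry":0,"rz":0},{"x":0.1,"y":0.018,"z":0,"rx":0,"ry":0,"rz":0},{"x":0.123,"y":0.022,"z":0,"rx":0,"ry":0,"rz":0},{"x":0.15,"y":0.021,"z":0,"rx":0,"ry":0,"rz":0},{"x":0.176,"y":0.02,"z":0,"rx":0,"ry":0,"rz":0},{"x":0.2,"y":0.015,"z":0,"rx":0,"ry":0,"rz":0},{"x":0.23,"y":0.01,"z":0,"rx":0,"ry":0,"rz":0},{"x":0.255,"y":0,"z":0,"rx":0,"ry":0,"rz":0},{"x":0.285,"y":-0.01,"z":0,"rx":0,"ry":0,"rz":0}]'
python3 - <<'E'
from h import *
print(env.state()['tcp_pos'])
cam('scene','s4.png')
a=cv2.imread('pics/s4.png')[175:315,205:380];cv2.imwrite('pics/s4z.png',cv2.resize(a,None,fx=4,fy=4,interpolation=2))
E
```

```text
time: 4.38
tcp_pos: [0.6417, 0.197, 0.1138]
eef_rot: [180.0, -0.0, 175.0]
contact_force: [-4.8, 0.5, 0.4]
gripper_width: 0.0002
[0.641729   0.19702474 0.11383207]
```

View pics/s4z.png

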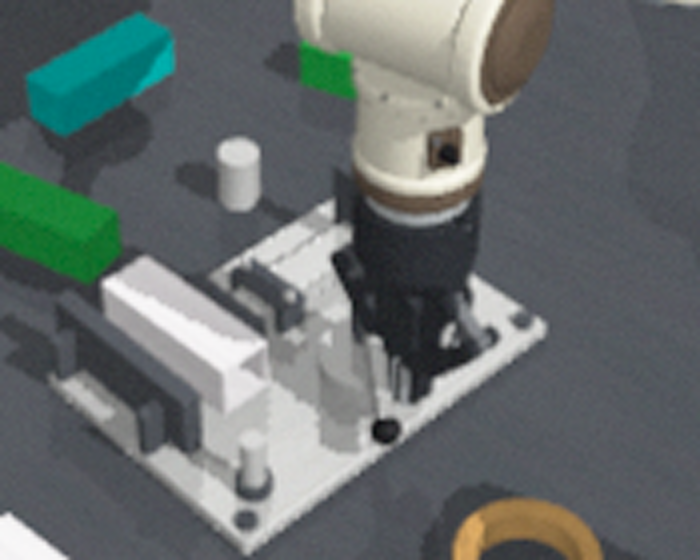

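```bash
python3 -m crank '[{"x":0.025,"y":-0.015,"z":0,"rx":0,"ry":0,"rz":0},{"x":0.05,"y":-0.03,"z":0,"rx":0,"ry":0,"rz":0},{"x":0.075,"y":-0.05,"z":0,"rx":0,"ry":0,"rz":0},{"x":0.1,"y":-0.07,"z":0,"rx":0,"ry":0,"rz":0},{"x":0.12,"y":-0.1,"z":0,"rx":0,"ry":0,"rz":0},{"x":0.14,"y":-0.125,"z":0,"rx":0,"ry":0,"rz":0},{"x":0.155,"y":-0.15,"z":0,"rx":0,"ry":0,"rz":0},{"x":0.165,"y":-0.175,"z":0,"rx":0,"ry":0,"rz":0},{"x":0.165,"y":-0.175,"z":0,"rx":0,"ry":0,"rz":0}]'
python3 - <<'E'
from h import *
print(env.state()['tcp_pos'])
cam('scene','s5.png');cam('top','t5.png')
a=cv2.imread('pics/s5.png')[175:315,205:380];cv2.imwrite('pics/s5z.png',cv2.resize(a,None,fx=4,fy=4,interpolation=2))
E
```

```text
time: 5.18
tcp_pos: [0.6754, 0.1606, 0.1142]
eef_rot: [-180.0, 0.1, 174.9]
contact_force: [0.1, 0.3, 0.5]
gripper_width: 0.0
[0.6754381 0.1606417 0.1142244]
```

View pics/s5z.png

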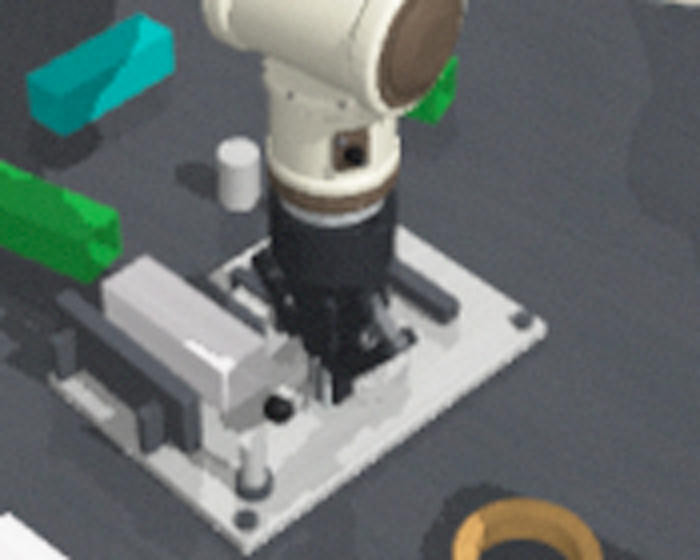

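```bash
cat >> h.py <<'E'
d=np.load('fix.npz');o,R=d['o'],d['R']
fx=lambda p:np.round(1000*R.T@(np.array(p)[:2]-o),1)
E
python3 - <<'E'
from h import *
s=cam('scene')
for u,v in[(274.4,276.9),(301.4,282.4)]:
    b=fx(ray(s,u,v,.046));print(b,np.arctan2(b[1]-35,b[0]+20),np.hypot(b[1]-35,b[0]+20))
E
```

```text
[77.1 56.3] 0.21594118395421907 99.4087521297798
[ 40.9 116.8] 0.9308253072800503 101.98063541672997
```

```bash
python3 -m crank '[{"x":0.005,"y":-0.02,"z":0,"rx":0,"ry":0,"rz":0},{"x":0.01,"y":-0.04,"z":0,"rx":0,"ry":0,"rz":0},{"x":0.015,"y":-0.06,"z":0,"rx":0,"ry":0,"rz":0},{"x":0.015,"y":-0.065,"z":0,"rx":0,"ry":0,"rz":0},{"x":0.015,"y":-0.065,"z":0,"rx":0,"ry":0,"rz":0},{"x":0.015,"y":-0.065,"z":0,"rx":0,"ry":0,"rz":0}]'
python3 - <<'E'
from h import *
print(env.state()['tcp_pos'])
cam('scene','s6.png')
a=cv2.imread('pics/s6.png')[175:315,205:380];cv2.imwrite('pics/s6z.png',cv2.resize(a,None,fx=4,fy=4,interpolation=2))
E
```

```text
time: 5.83
tcp_pos: [0.6776, 0.1486, 0.1139]
eef_rot: [-180.0, 0.0, 175.0]
contact_force: [0.0, 1.1, -0.5]
gripper_width: 0.0002
[0.67764633 0.14855067 0.11391824]
```

View pics/s6z.png

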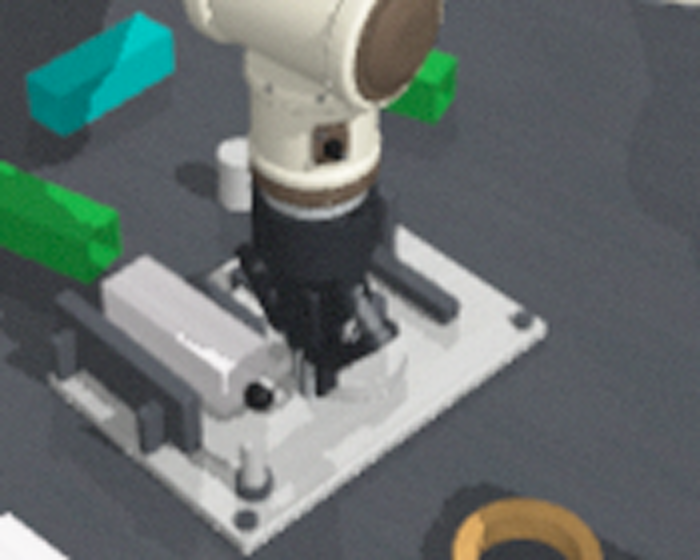

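Run:
```python
from h import *
s=cam('scene')
for u,v in[(269.5,273.7)]:
    b=fx(ray(s,u,v,.046));print(b,np.arctan2(b[1]-35,b[0]+20),np.hypot(b[1]-35,b[0]+20))
```

```text
[78.6 39.5] 0.04560729745326721 98.70263421003514
```

```bash
python3 -m crank '[{"x":0,"y":0.06,"z":0,"rx":0,"ry":0,"rz":0},{"x":0,"y":0.12,"z":0,"rx":0,"ry":0,"rz":0},{"x":0,"y":0.12,"z":0.15,"rx":0,"ry":0,"rz":0},{"x":0,"y":0.12,"z":0.3,"rx":0,"ry":0,"rz":0},{"x":0,"y":0.12,"z":0.45,"rx":0,"ry":0,"rz":0},{"x":0,"y":0.12,"z":0.6,"rx":0,"ry":0,"rz":0},{"x":-0.18,"y":0,"z":0.6,"rx":0,"ry":0,"rz":0},{"x":-0.36,"y":-0.1,"z":0.6,"rx":0,"ry":0,"rz":0},{"x":-0.54,"y":-0.2,"z":0.6,"rx":0,"ry":0,"rz":0},{"x":-0.7,"y":-0.3,"z":0.6,"rx":0,"ry":0,"rz":0}]'
python3 - <<'E'
from h import *
print(env.state()['tcp_pos'])
for x in(-150,-120,-80):print((o+R@np.array([x,-45])/1000).round(4))
cam('scene','s7.png');w=cam('wrist','w7.png')
a=cv2.imread('pics/s7.png')[175:315,205:380];cv2.imwrite('pics/s7z.png',cv2.resize(a,None,fx=4,fy=4,interpolation=2))
E
```

```text
time: 6.77
tcp_pos: [0.5355, 0.0896, 0.2338]
eef_rot: [180.0, -0.0, 175.1]
contact_force: [0.7, 0.3, -0.4]
gripper_width: 0.0002
[0.53550578 0.08964455 0.2338224 ]
[0.4727 0.0641]
[0.5026 0.0616]
[0.5425 0.0582]
```

View pics/s7z.png

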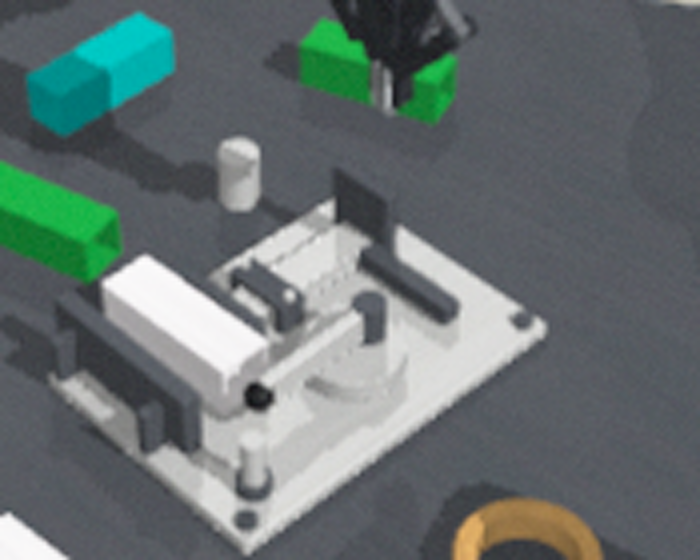

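View pics/w7.png

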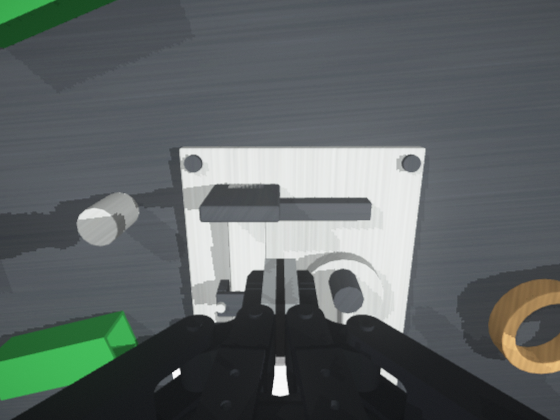

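```bash
python3 - <<'E'
from h import *
t=cam('top')
for u,v in[(293,272),(328,262),(311,217)]:print(ray(t,u,v,.04))
w=vision.read_camera('wrist')
for n,u,v,z in[('lug top',206,185,.075),('lug top',279,185,.075),('lugtopfront',202,206,.075),('lugtopfront',280,206,.075)]:print(n,fx(ray(w,u,v,z)))
E
python3 -m crank '[{"x":-0.17,"y":-0.06,"z":0,"rx":0,"ry":0,"rz":0},{"x":-0.34,"y":-0.12,"z":0,"rx":0,"ry":0,"rz":0},{"x":-0.34,"y":-0.12,"z":0,"rx":0,"ry":0,"rz":0},{"x":-0.34,"y":-0.12,"z":0,"rx":0,"ry":0,"rz":0}]'
```

```text
[ 0.35061325 -0.0100269   0.04      ]
[ 0.39448221 -0.12005873  0.04      ]
[ 0.53749023 -0.05181593  0.04      ]
lug top [-109.7  -64.2]
lug top [-109.5  -16.3]
lugtopfront [-95.1 -67.9]
lugtopfront [-94.9 -15.7]
time: 7.3
tcp_pos: [0.4697, 0.0656, 0.2343]
eef_rot: [180.0, 0.1, 175.0]
contact_force: [0.5, -0.1, 0.4]
gripper_width: -0.0001
```

```bash
python3 -m crank '[{"x":0,"y":0,"z":-0.15,"rx":0,"ry":0,"rz":0},{"x":0,"y":0,"z":-0.3,"rx":0,"ry":0,"rz":0},{"x":0,"y":0,"z":-0.45,"rx":0,"ry":0,"rz":0},{"x":0,"y":0,"z":-0.58,"rx":0,"ry":0,"rz":0},{"x":0,"y":0,"z":-0.58,"rx":0,"ry":0,"rz":0},{"x":0,"y":0,"z":-0.58,"rx":0,"ry":0,"rz":0}]'
python3 - <<'E'
from h import *
p=env.state()['tcp_pos'];print(p,fx(p))
cam('scene','s8.png')
a=cv2.imread('pics/s8.png')[175:315,205:380];cv2.imwrite('pics/s8z.png',cv2.resize(a,None,fx=4,fy=4,interpolation=2))
E
```

```text
time: 7.8
tcp_pos: [0.4708, 0.0655, 0.1179]
eef_rot: [180.0, -0.0, 175.0]
contact_force: [0.3, -0.1, 1.1]
gripper_width: 0.0004
[0.47075762 0.06552008 0.11789893] [-152.1  -43.8]
```

View pics/s8z.png

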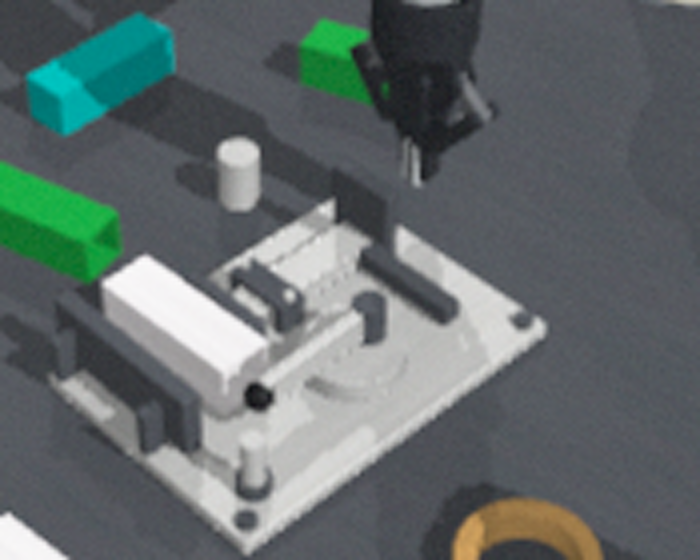

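```bash
python3 -m crank '[{"x":0.07,"y":-0.006,"z":0,"rx":0,"ry":0,"rz":0},{"x":0.13,"y":-0.011,"z":0,"rx":0,"ry":0,"rz":0},{"x":0.16,"y":-0.014,"z":0,"rx":0,"ry":0,"rz":0},{"x":0.185,"y":-0.016,"z":0,"rx":0,"ry":0,"rz":0},{"x":0.21,"y":-0.018,"z":0,"rx":0,"ry":0,"rz":0},{"x":0.235,"y":-0.02,"z":0,"rx":0,"ry":0,"rz":0},{"x":0.26,"y":-0.022,"z":0,"rx":0,"ry":0,"rz":0},{"x":0.285,"y":-0.024,"z":0,"rx":0,"ry":0,"rz":0},{"x":0.3,"y":-0.026,"z":0,"rx":0,"ry":0,"rz":0},{"x":0.3,"y":-0.026,"z":0,"rx":0,"ry":0,"rz":0}]'
python3 - <<'E'
from h import *
p=env.state()['tcp_pos'];print(p,fx(p))
cam('scene','s9.png')
a=cv2.imread('pics/s9.png')[175:315,205:380];cv2.imwrite('pics/s9z.png',cv2.resize(a,None,fx=4,fy=4,interpolation=2))
E
```

```text
time: 8.68
tcp_pos: [0.5292, 0.0601, 0.1179]
eef_rot: [180.0, -0.1, 175.0]
contact_force: [-2.5, 1.6, 2.2]
gripper_width: 0.0
[0.52916259 0.06008837 0.1178682 ] [-93.4 -44.3]
```

View pics/s9z.png

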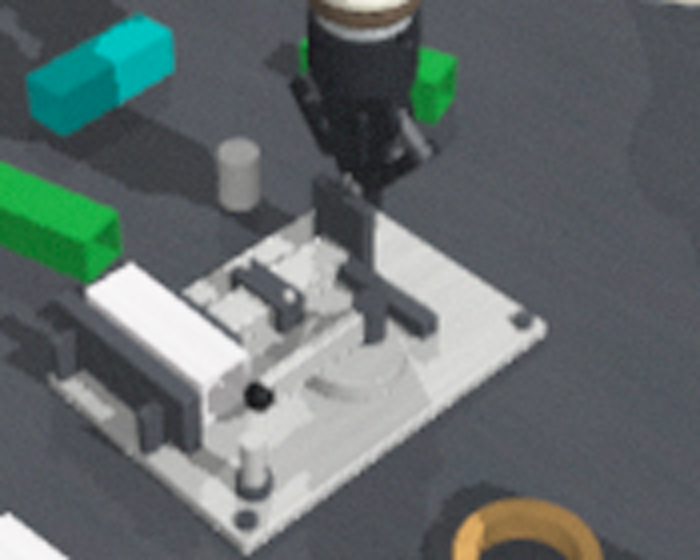

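Moving well; creep forward until the force rises.

```bash
python3 -m crank '[{"x":0.015,"y":-0.001,"z":0,"rx":0,"ry":0,"rz":0},{"x":0.03,"y":-0.003,"z":0,"rx":0,"ry":0,"rz":0},{"x":0.04,"y":-0.004,"z":0,"rx":0,"ry":0,"rz":0},{"x":0.05,"y":-0.004,"z":0,"rx":0,"ry":0,"rz":0},{"x":0.055,"y":-0.005,"z":0,"rx":0,"ry":0,"rz":0},{"x":0.055,"y":-0.005,"z":0,"rx":0,"ry":0,"rz":0}]'
python3 -m crank '[{"x":0.005,"y":0,"z":0,"rx":0,"ry":0,"rz":0},{"x":0.01,"y":-0.001,"z":0,"rx":0,"ry":0,"rz":0},{"x":0.01,"y":-0.001,"z":0,"rx":0,"ry":0,"rz":0}]'
```

```text
time: 9.23
tcp_pos: [0.5396, 0.0592, 0.1177]
eef_rot: [180.0, -0.1, 175.0]
contact_force: [-5.9, 1.8, 3.8]
gripper_width: 0.0001
time: 9.48
tcp_pos: [0.5402, 0.0592, 0.1177]
eef_rot: [180.0, -0.4, 175.0]
contact_force: [-12.6, 1.8, 9.3]
gripper_width: 0.0001
```

```bash
python3 -m crank '[{"x":0.005,"y":0,"z":0,"rx":0,"ry":0,"rz":0},{"x":0.01,"y":-0.001,"z":0,"rx":0,"ry":0,"rz":0},{"x":0.01,"y":-0.001,"z":0,"rx":0,"ry":0,"rz":0},{"x":0.01,"y":-0.001,"z":0,"rx":0,"ry":0,"rz":0}]'
python3 -m crank '[{"x":0.005,"y":0,"z":0,"rx":0,"ry":0,"rz":0},{"x":0.01,"y":-0.001,"z":0,"rx":0,"ry":0,"rz":0},{"x":0.01,"y":-0.001,"z":0,"rx":0,"ry":0,"rz":0},{"x":0.01,"y":-0.001,"z":0,"rx":0,"ry":0,"rz":0}]'
python3 - <<'E'
from h import *
p=env.state()['tcp_pos'];print(p,fx(p))
cam('scene','s10.png')
a=cv2.imread('pics/s10.png')[175:315,205:380];cv2.imwrite('pics/s10z.png',cv2.resize(a,None,fx=4,fy=4,interpolation=2))
E
```

```text
time: 9.82
tcp_pos: [0.5405, 0.0591, 0.1176]
eef_rot: [-180.0, -0.7, 175.0]
contact_force: [-20.5, 2.6, 17.5]
gripper_width: -0.0002
time: 10.15
tcp_pos: [0.5408, 0.0592, 0.1176]
eef_rot: [-180.0, -1.0, 175.1]
contact_force: [-28.1, 1.1, 25.4]
gripper_width: -0.0001
[0.54082631 0.05916807 0.11757353] [-81.7 -44.2]
```

View pics/s10z.png

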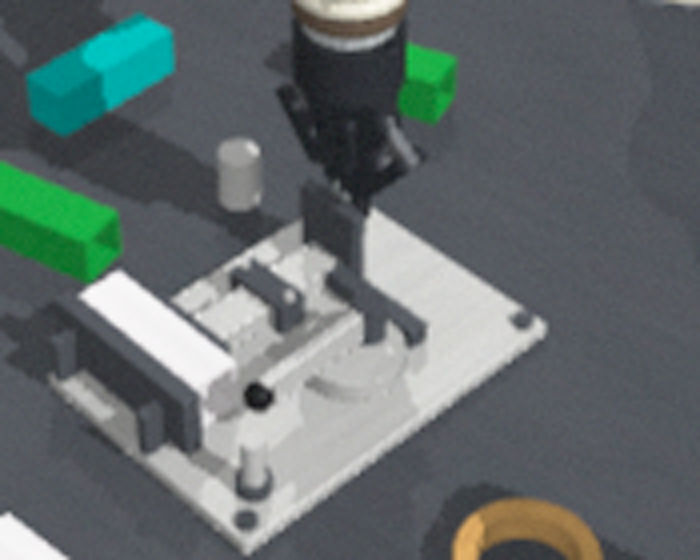

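```bash
python3 -m crank '[{"x":-0.06,"y":0.005,"z":0,"rx":0,"ry":0,"rz":0},{"x":-0.2,"y":0.017,"z":0,"rx":0,"ry":0,"rz":0},{"x":-0.3,"y":0.026,"z":0,"rx":0,"ry":0,"rz":0},{"x":-0.3,"y":0.026,"z":0.15,"rx":0,"ry":0,"rz":0},{"x":-0.3,"y":0.026,"z":0.35,"rx":0,"ry":0,"rz":0},{"x":-0.3,"y":0.026,"z":0.55,"rx":0,"ry":0,"rz":0},{"x":-0.3,"y":0.026,"z":0.75,"rx":0,"ry":0,"rz":0},{"x":-0.3,"y":0.026,"z":0.9,"rx":0,"ry":0,"rz":0},{"x":-0.3,"y":0.026,"z":0.9,"rx":0,"ry":0,"rz":0},{"x":-0.3,"y":0.026,"z":0.9,"rx":0,"ry":0,"rz":0}]'
python3 - <<'E'
from h import *
cam('scene','s11.png');cam('top','t11.png')
a=cv2.imread('pics/s11.png')[195:315,205:355];cv2.imwrite('pics/s11z.png',cv2.resize(a,None,fx=5,fy=5,interpolation=2))
a=cv2.imread('pics/t11.png')[130:245,215:335];cv2.imwrite('pics/t11z.png',cv2.resize(a,None,fx=5,fy=5,interpolation=2))
E
```

```text
time: 11.03
tcp_pos: [0.4878, 0.0632, 0.3005]
eef_rot: [-180.0, 0.4, 175.0]
contact_force: [0.2, 0.3, -1.6]
gripper_width: 0.0001
```

View pics/s11z.png

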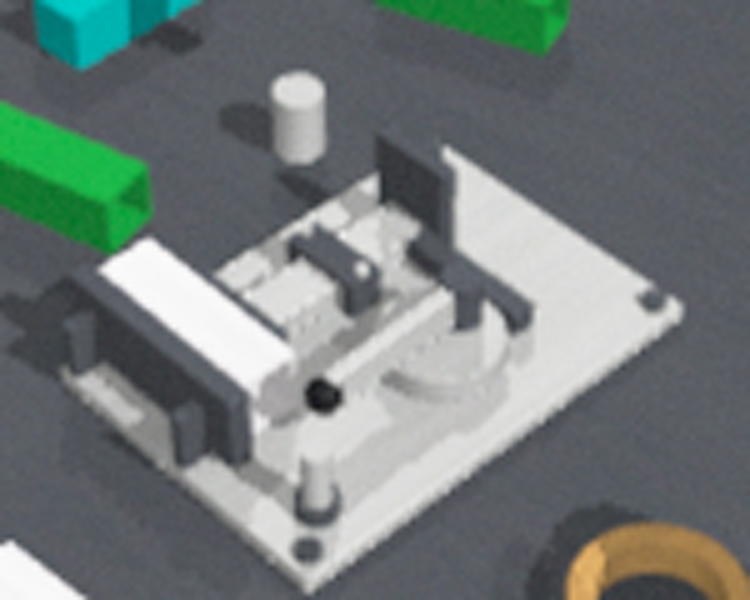

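View pics/t11z.png

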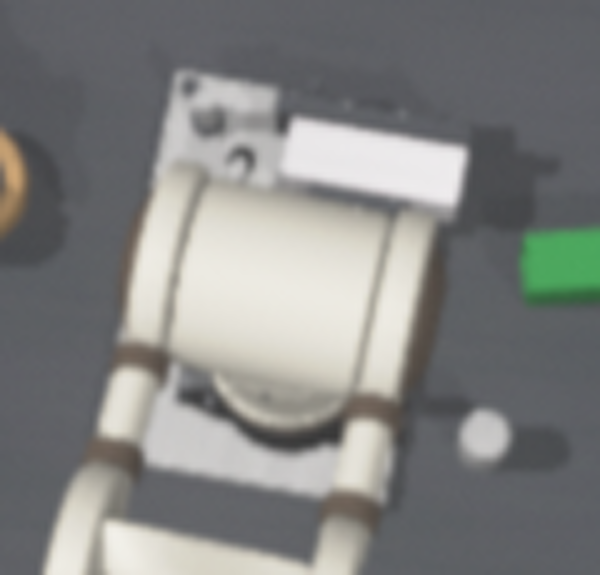

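Run:
```python
from h import *
s=cam('scene');t=cam('top');print(env.state()['contact_force'])
T=lambda u,v,z: fx(ray(t,215+(u+.5)/5-.5,130+(v+.5)/5-.5,z))
S=lambda u,v,z: fx(ray(s,205+(u+.5)/5-.5,195+(v+.5)/5-.5,z))
b=S(323,396,.046);print('ball',b,np.arctan2(b[1]-35,b[0]+20))
print('lug front top before/after',S(418,107,.075),S(490,152,.075),S(379,137,.075),S(454,182,.075))
print('tube rear top edge before/after',S(183,218,.052),S(332,328,.052),S(150,238,.052),S(300,348,.052))
print('tube top view',[T(*p,.052) for p in[(292,117),(468,148),(457,208),(282,173)]])
```

```text
[ 0.23424214 -0.26087828 -1.3047266 ]
ball [79.4 39.2] 0.04222840211300192
lug front top before/after [-92.5 -69.1] [-94.1 -13.2] [-58.4 -65.2] [-61.9  -9. ]
tube rear top edge before/after [  48.7 -109.4] [47.  10.7] [  72.1 -109.3] [68.9 10.1]
tube top view [array([116.8,  11.1]), array([ 117.5, -110.7]), array([  74.1, -110.8]), array([76.2, 10.1])]
```

```bash
python3 -c "
from workcell import env
print(env.finish_job())"
```

```text
the job is handed in; nothing more can be done
None
```

The job is handed in. I pushed the cam lever round from about 2.44 rad with closed fingertips while the slide was still back. Then I pushed the slide by its lug until it met a hard stop (about 28 N along the push), backed off and raised the arm clear. No verdict came back, so the checks below are my own.

- **Cam:** the last picture puts the lever at about 0.04 rad, well inside the 0.3 rad limit.
- **Tube:** in the top view its centre is at fixture x ≈ 96 mm, its front face is at the fence, and it looks square to within about 0.01 rad.
- **Slide travel:** this is the weakest check. The lug moved about 32–34 mm between pictures, from a start of 0–4 mm back. The 34 mm minimum therefore rests mostly on the hard stop and the tube's position.
- **Camera disagreement:** the scene camera read 4–6 mm low in x, putting the tube's rear face at 69–72 mm. That fits the expected 76 mm once corrected for the same offset it showed on the hub and plate corner.
- **Bystanders and contact:** the slug, bolt and tape looked unmoved in the last pictures. I did not check the hammer, spray can, wrench or square again, but the arm touched nothing but the lever and the lug. The robot was clear of everything at hand-in, at about 11 s.

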